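# Proof-pull a bracelet bar on the pull gauge

### The job

Proof-test the eye of the steel bracelet bar: hang the bar by its eye on the peg of the pull gauge, then pull on the bar until the gauge's pointer stands level with the rider on the scale, without overshooting, and keep it there for two seconds. Ease the slide all the way home without letting it snap back, and leave the bar lying with its eye on the peg; leave everything else on the bench where it is.

Things in the scene. Friction and masses are not known exactly. Their poses are not given: they have to be found in the camera images.
- bar: the bracelet bar: flat bright steel bar 120 x 26 x 9 mm (0.13 to 0.25 kg) with a rectangular through eye, 23 mm long by 15 mm wide, near one end. Lies flat on the bench. Origin at the centre of its underside, x along its length towards the eye end, z up.
- eye (a point): centre of the bar's eye at the level of the bar's underside, 44 mm from the bar's origin along its +x, 16 mm from the end of the bar.
- gauge: the pull gauge, screwed to the bench: grey housing 150 (x) x 56 (y) x 42 mm high on a dark base plate 190 x 76 x 6 mm. Origin at the centre of its underside; the slide comes out of its -x end and is pulled towards the gauge's -x. A paper scale with a slot lies along the housing's top.
- slide: the gauge's slide: steel blade 20 mm wide, 5 thick, top 30 mm above the bench, with an upright peg 8 mm thick, 28 high. Origin at the peg's foot on the blade's top; axes as the gauge's. Home: 105 mm from the gauge's origin towards -x, 30 mm before the housing; the blade runs 78 mm farther out and carries the bar. Travel 90 mm; spring 4 N at home, plus 1.4 N per 10 mm.
- pointer (a point): tip of the pointer: a dark upright fin 3 mm thick and 18 mm wide that sticks out of the slot on the housing's top and moves with the slide (155 mm from the peg towards the gauge's +x). At home it is at x = +50 mm in the gauge's frame.
- index (a point): the mark: index of the rider, a dark fin 3 mm thick on a small brass foot at the +y edge of the housing's top, set 35 to 68 mm from the pointer's home towards the gauge's -x. This point lies over the slot's middle line, so that the pointer is at the mark when both have the same x in the gauge's frame.
- blank: bystander: plain steel bar 120 x 26 x 9 mm without an eye, lying flat; origin at the centre of its underside.
- bangle: bystander: brass bangle lying flat, 62 mm across, 12 mm high.
- oil: bystander: amber oil bottle, 36 mm across, 80 mm high, upright.
- tin: bystander: flat round tin, 64 mm across, 28 mm high.
- driver: bystander: screwdriver 150 mm long, lying.
- dish: bystander: shallow glass dish, 90 mm across, 20 mm high.
There are look-alikes about, which are no part of the job. Leave any yellow look-alike of the bar alone.

How it is judged:
By the outcome, as a careful person would: the job done as asked, in the order asked, and still so for the second after the job is handed in, with the robot touching nothing.
It also fails if it takes over 51 s, if anything falls off the work surface, if the arm or the gripper's body presses on something with over 40 N, if the wrist force passes 120 N, or if a joint passes its speed limit or range.

### The arm

A 6-joint arm with a two-finger parallel gripper is mounted at the origin on the work surface. World frame = base frame: x ahead of the robot, y to its left, z up, the work surface at z = 0. Lengths are in mm, angles in rad, forces in N, time in s.
With the tool pointing down it reaches from about 300 to 775 mm from the base axis. Payload 14.6 kg.
Tool frame: the origin (TCP) lies between the finger pads; the fingertips stand 11 mm ahead of it and the grasp point (between the pads) lies 8 mm behind it; z points along the fingers, y is the line along which they close (so a half turn about z gives the same grasp; the last joint's range is limited). The gripper opens to 94 mm and grips with 3 to 60 N. Pads are 16 mm wide; open, the fingers measure 119 mm over their backs; the gripper's body (75 mm by 177 mm) begins 78 mm behind the grasp point.
Start: joints at [-0.067, 0.3, 1.521, -0, 1.321, -0.067], TCP at [549.99, -0.002, 216.446] pointing down, gripper open.
Joint ranges: [-3.03, 3.03], [-0.79, 2.21], [0.23, 2.52], [-1.04, 4.18], [0, 3.07], [-2.55, 2.55]. Speed limits (rad/s): [2.22, 2.22, 2.57, 3.14, 3.14, 3.14].

### API

Orientations are given as [roll, pitch, yaw] about the fixed x, y, z axes, in that order (R = Rz(yaw) Ry(pitch) Rx(roll)).
In Python, from cell import manip gives the robot as it stands. The module is installed in compiled form; this text tells all that it offers.
- The arm moves only by the tool arm_command, never from a script. Its argument "rows" is one flat list of numbers, 5 for each row, row after row: the shift along the world's x, y, z in mm, then the turn about the world's z in degrees, then the finger opening in mm, from 0 to 94. In form: [dx, dy, dz, twist, jaw, dx, dy, dz, twist, jaw, ...]. A call has 1 to 5 rows; each row shifts and turns the commanded pose from where the row before left it; what a row does not reach is not made up. A row lasts 1/8 s, in which the tool goes at most 62.5 mm and 10.7 degrees, less where a joint would pass 70% of its speed; a pose out of reach is approached as far as the arm can. A call is refused whole if a number of a shift passes 62.5 or a number of a turn 10.7, either way. A call with a gripper value outside its range is refused whole. The fingers move at their own pace and stop on an object; "newtons" is the grip in N (left out, the last holds). Time passes only in rows, so rows that do not move let the fingers close. It gives the time, the measured TCP pose, the force and the opening at its end, in the units of the state.
- manip.read_state(): the state, without advancing time (a new reading comes with each control period).
- manip.camera(name): name is "scene" or "side" or "wrist"; returns a dict with "image" (384x512x3 uint8, blue, green, red), "z_map" (384x512 float32, mm along the optical axis (not along the pixel's ray), 0 where there is no reading), "fx", "fy", "cx", "cy" (pixels), "pose" (4x4, takes a point from camera to world coordinates). Camera axes: x right, y down, z forward; pixel columns grow to the right and rows downward; lengths in mm; the calibration is good to about 2 mm. A picture is of the moment at which its call begins.
- manip.sign_off(): hands the job in, once; it reports no verdict.
The state is a dict: "clock": time; "joints": joint angles; "qd": joint speeds; "effort": joint torques, N m; "eef_pos": TCP position; "eef_rot": TCP orientation; "wrist_force": force on the tool from outside, world axes, zero at the start; "moment": the same for the moment, N m; "finger_gap": finger opening in mm.
Only numpy, scipy, OpenCV 4.12 (cv2) and the standard library are available. Lean on these libraries where they do the work, as an engineer would, in place of code of your own. Each camera call takes 0.05 s, during which the arm holds its last target. There are 200 camera calls.

## Working session

There is one attempt and no reset: what is moved stays moved. The work goes in short steps, Python scripts to look and compute and a tool call to move; the robot and the scene stay as the last step left them, time stands still between calls to the robot, and variables do not carry over. Pictures are saved under pics/ and viewed, on a budget of 10 in all, crops included, one or two more only if the job needs it, and the job is handed in when it is done.

Besides the shell and the picture viewer there is one more tool, called after "Emit:" as name(argument=value, ...) on one line, values as JSON. arm_command: Moves the arm, as the interface text tells. Its arguments: {"type":"object","properties":{"rows":{"type":"array","items":{"type":"number"}},"newtons":{"type":"number"}},"required":["rows"]}

```bash
mkdir -p pics; cat > h.py <<'E'
import numpy as np, cv2
from cell import manip
def grab(n,save=None):
    c=manip.camera(n)
    if save: cv2.imwrite('pics/'+save,c['image'])
    return c
def ray(c,u,v,z):
    T=np.array(c['pose']); d=T[:3,:3]@np.array([(u-c['cx'])/c['fx'],(v-c['cy'])/c['fy'],1.0]); o=T[:3,3]
    return o+d*(z-o[2])/d[2]
def cloud(c):
    T=np.array(c['pose']); z=c['z_map']; v,u=np.mgrid[:z.shape[0],:z.shape[1]]
    P=np.stack([(u-c['cx'])/c['fx']*z,(v-c['cy'])/c['fy']*z,z],-1)
    return P@T[:3,:3].T+T[:3,3]
def proj(c,p):
    T=np.array(c['pose']); q=T[:3,:3].T@(np.array(p)-T[:3,3]); return q[0]/q[2]*c['fx']+c['cx'],q[1]/q[2]*c['fy']+c['cy']
E
python3 - <<'E'
from h import *
import pickle
cs={n:grab(n) for n in ('scene','side','wrist')}
pickle.dump(cs,open('c0.pkl','wb'))
for n,c in cs.items(): print(n,np.round(c['pose'],2).tolist(),c['fx'],c['cx'],c['cy'])
im=cv2.resize(cs['scene']['image'],(800,600),interpolation=cv2.INTER_CUBIC)
cv2.imwrite('pics/s0.png',im)
cv2.imwrite('pics/w0.png',np.hstack([cv2.resize(cs[n]['image'],(400,300),interpolation=cv2.INTER_AREA) for n in('side','wrist')]))
print(manip.read_state())
E
```

```text
scene [[-0.79, 0.42, -0.46, 1122.26], [0.62, 0.55, -0.56, 657.92], [0.02, -0.72, -0.69, 940.95], [0.0, 0.0, 0.0, 1.0]] 450.4044383642336 252.1232599919959 194.10272761396521
side [[0.94, -0.25, 0.23, 330.21], [-0.33, -0.72, 0.61, -623.65], [0.01, -0.65, -0.76, 817.75], [0.0, 0.0, 0.0, 1.0]] 417.3640175366577 254.71281516830476 192.70399827038722
wrist [[1.0, -0.0, -0.0, 550.73], [-0.0, -0.96, -0.29, 83.29], [-0.0, 0.29, -0.96, 383.8], [0.0, 0.0, 0.0, 1.0]] 264.7201584079437 258.1754587086904 186.87351399056536
{'clock': 0.15, 'joints': array([-6.65810844e-02,  3.00306413e-01,  1.52142689e+00,  7.92379555e-06,
        1.32068848e+00, -6.65770704e-02]), 'qd': array([-2.67326861e-03, -1.38788471e-03, -2.74380096e-03, -9.01190355e-05,
        1.18808583e-03,  2.19573968e-04]), 'effort': array([-2.50185103e-04, -5.31960297e+01, -3.52822959e+01,  7.07691838e-02,
        2.35654798e-02, -3.66386917e-05]), 'eef_pos': array([5.49816679e+02, 2.16916462e-02, 2.16041894e+02]), 'eef_rot': array([-3.14076588e+00, -6.28183989e-05,  1.57079032e+00]), 'wrist_force': array([ 0.27908358, -0.0106687 ,  0.16143963]), 'moment': array([-0.02042738, -0.01946713,  0.01879732]), 'finger_gap': 94.1847456639003}
```

View pics/s0.png

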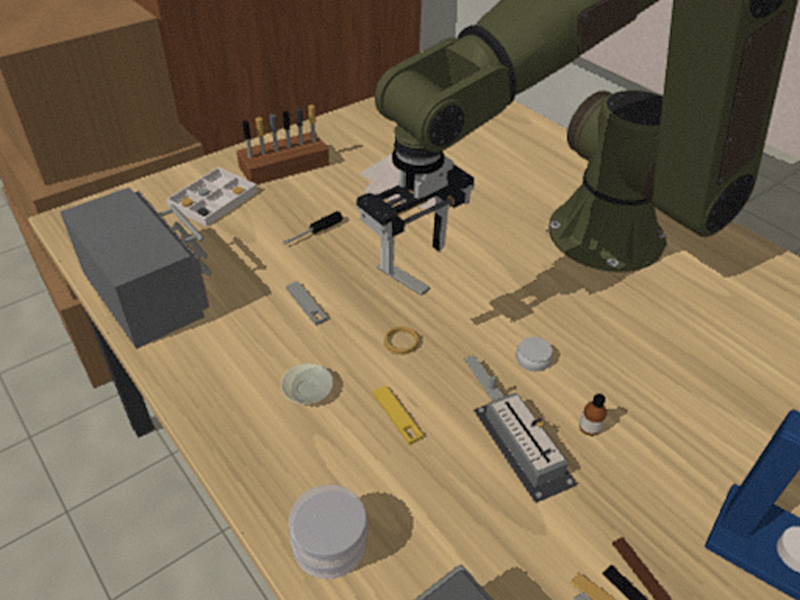

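View pics/w0.png

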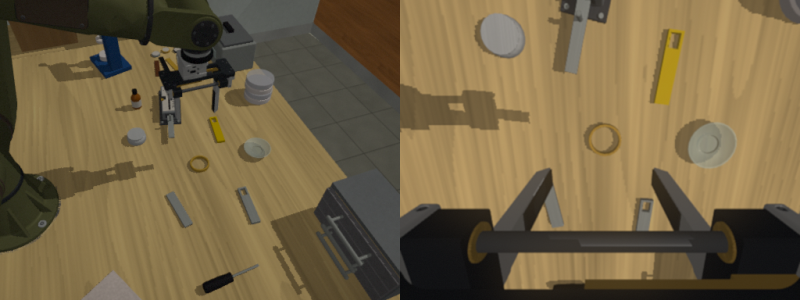

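Scene (800x600 scale): eyed bar at (307,303) with its eye towards (320,317), blank at (405,280), yellow look-alike at (400,415), gauge at (525,440) with slide end at (470,360), rider near (537,423). In the side and wrist views the bar is at (247,205) and (643,215).

```bash
cat > m.py <<'E'
from h import *
import pickle
cs=pickle.load(open('c0.pkl','rb'))
def comp(c,seed,win,z):
    im=c['image']; hsv=cv2.cvtColor(im,cv2.COLOR_BGR2HSV)
    m=((hsv[...,1]<60)&(hsv[...,2]>70)).astype(np.uint8)
    u,v=map(int,seed); r=np.zeros_like(m); r[v-win:v+win,u-win:u+win]=1; m&=r
    n,l,s,ce=cv2.connectedComponentsWithStats(m)
    k=1+np.argmax(s[1:,4]); mk=(l==k).astype(np.uint8)
    cn=max(cv2.findContours(mk,cv2.RETR_EXTERNAL,cv2.CHAIN_APPROX_NONE)[0],key=cv2.contourArea)[:,0]
    P=np.array([ray(c,a,b,z)[:2] for a,b in cn],np.float32)
    rc=cv2.minAreaRect(P)
    return s[k],rc,cv2.boxPoints(rc),mk
for n,seed in (('scene',(196,194)),('side',(317,262)),('wrist',(311,275))):
    c=cs[n]; s,rc,bx,mk=comp(c,seed,38,9); print(n,s,np.round(rc[0],1),np.round(rc[1],1),round(rc[2],1)); print(np.round(bx,1).tolist())
    P=cloud(c)[mk>0]; print(' z med',np.median(P,0))
sd=cs['side']['image']; sc=cs['scene']['image']; w=cs['wrist']['image']
f=lambda i,u,v,a,b:cv2.resize(i[v:v+b,u:u+a],(400,300),interpolation=cv2.INTER_CUBIC)
cv2.imwrite('pics/z1.png',np.vstack([np.hstack([f(sc,285,220,100,75),f(sc,285,255,100,75)]),np.hstack([f(sd,185,100,100,75),f(w,180,0,160,120)])]))
E
python3 m.py
```

```text
scene [183 180  27  28 269] [ 640.7 -200.6] [125.2  29.5] 85.3
[[621.0, -261.79998779296875], [650.2999877929688, -264.20001220703125], [660.5, -139.5], [631.2000122070312, -137.0]]
 z med [ 639.92695675 -203.86626345    7.48883755]
side [304 239  29  47 493] [ 636.7 -206.9] [122.5  25.9] 85.4
[[618.7999877929688, -266.8999938964844], [644.7000122070312, -268.8999938964844], [654.5, -146.89999389648438], [628.7000122070312, -144.8000030517578]]
 z med [ 636.23213387 -214.95419667    8.40765875]
wrist [302 255  22  41 572] [ 639.6 -180.8] [77.8 26.7] 85.6
[[623.4000244140625, -218.60000610351562], [650.0, -220.60000610351562], [655.9000244140625, -143.0], [629.2999877929688, -141.0]]
 z med [ 639.04589163 -184.01906509    7.94957738]
```

View pics/z1.png

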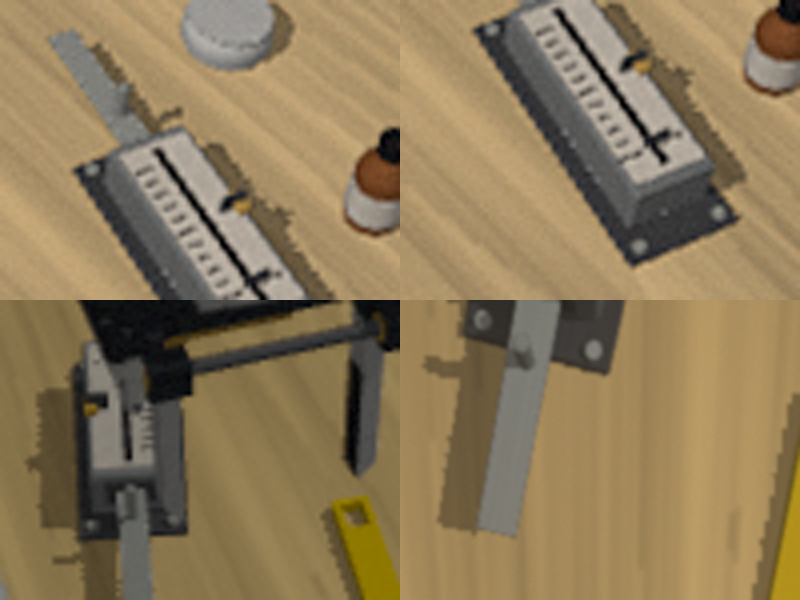

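The zoom shows the pointer fin near the slot's far end, and the rider (brass foot) about 45 mm nearer the peg. The slide and peg point towards -y, with gauge yaw about 80°. The bar lies at about (638,-204) with its eye end towards +y. I'll take a close wrist view of the gauge first.

Emit:
arm_command(rows=[-3,48,-12,0,94,-3,48,-12,0,94,-3,48,-12,0,94,-3,48,-12,0,50,-3,48,-12,0,50], newtons=50)

```text
clock: 0.78
eef_pos: [534.6, 241.5, 155.9]
eef_rot: [-3.141, 0.0, 1.571]
wrist_force: [0.1, 0.6, -0.4]
finger_gap: 77.4
```

Emit:
arm_command(rows=[0,0,0,0,50,0,0,0,0,50])

```text
clock: 1.02
eef_pos: [535.0, 239.6, 156.4]
eef_rot: [-3.141, 0.0, 1.571]
wrist_force: [-0.1, -0.1, 0.1]
finger_gap: 57.5
```

```bash
python3 - <<'E'
from h import *
import pickle
c=grab('wrist'); pickle.dump(c,open('c1.pkl','wb'))
cv2.imwrite('pics/w1.png',cv2.resize(c['image'],(800,600),interpolation=cv2.INTER_CUBIC)); s=manip.read_state(); print(s['clock'],s['eef_pos'])
E
```

```text
1.075 [535.20459864 239.17994468 156.66213671]
```

View pics/w1.png

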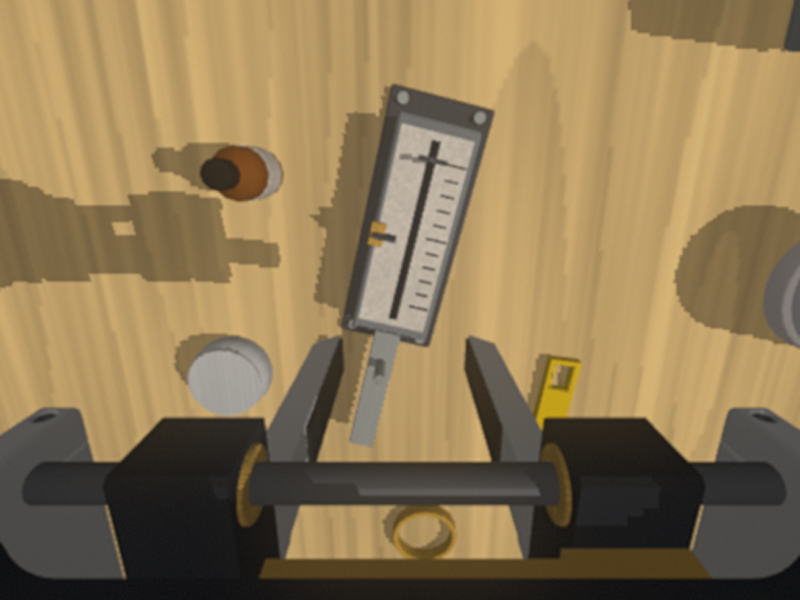

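Emit:
arm_command(rows=[-3,-45,0,0,50,-3,-45,0,0,50,-3,-40,0,0,50,0,0,0,0,50,0,0,0,0,50])

```text
clock: 1.7
eef_pos: [526.2, 109.7, 156.9]
eef_rot: [3.141, -0.0, 1.569]
wrist_force: [0.7, -0.2, 0.9]
finger_gap: 50.1
```

```bash
python3 - <<'E'
from h import *
import pickle
c=grab('wrist'); pickle.dump(c,open('c2.pkl','wb'))
cv2.imwrite('pics/w2.png',cv2.resize(c['image'],(800,600),interpolation=cv2.INTER_CUBIC)); s=manip.read_state(); print(s['clock'],s['eef_pos'])
E
```

```text
1.75 [526.15649476 110.17275325 156.71473284]
```

View pics/w2.png

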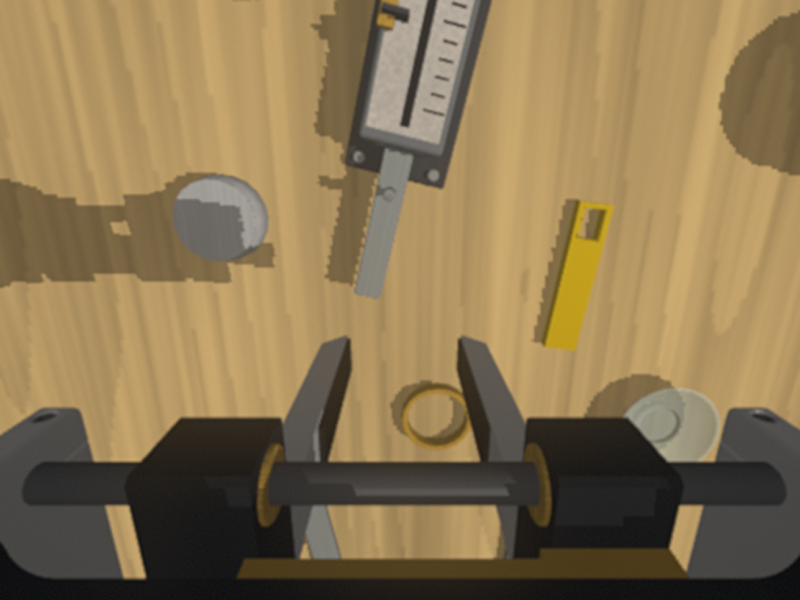

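w1 shows the pointer at about (433,159) and the rider fin at about (385,237). w2 shows the peg at about (389,192) and the blade end at about (368,295). Next I'll crop in for finer pixel positions.

```bash
cat > m2.py <<'E'
from h import *
import pickle
c1=pickle.load(open('c1.pkl','rb'));c2=pickle.load(open('c2.pkl','rb'))
a=c1['image'][85:160,230:305]; b=c2['image'][95:195,215:290]
A=cv2.resize(a,(400,400),interpolation=cv2.INTER_CUBIC);B=cv2.resize(c2['image'][100:175,215:290],(400,400),interpolation=cv2.INTER_CUBIC)
cv2.imwrite('pics/z2.png',np.hstack([A,B]))
# blade + heights
P1,P2=cloud(c1),cloud(c2)
hsv=cv2.cvtColor(c2['image'],cv2.COLOR_BGR2HSV)
Z=P2[...,2]
m=(Z>22)&(Z<36)&(hsv[...,1]<60)
m[:, :200]=0;m[:,300:]=0;m[:100]=0;m[200:]=0
n,l,s,ce=cv2.connectedComponentsWithStats(m.astype(np.uint8)); k=1+np.argmax(s[1:,4]); v,u=np.nonzero(l==k)
print('blade px',s[k],'z',np.median(Z[l==k]))
Q=np.array([ray(c2,x,y,30)[:2] for x,y in zip(u,v)],np.float32); rc=cv2.minAreaRect(Q); print(rc, cv2.boxPoints(rc))
m=(Z>45)&(Z<70);m[:,:200]=0;m[:,300:]=0;m[:80]=0;m[160:]=0
v,u=np.nonzero(m);print('peg',len(u),u.mean(),v.mean(),P2[m].mean(0),Z[m].max())
Z1=P1[...,2]; 
for nm,(u0,u1,v0,v1) in dict(pointer=(250,305,90,112),rider=(230,262,140,162)).items():
    m=np.zeros(Z1.shape,bool); m[v0:v1,u0:u1]=(Z1[v0:v1,u0:u1]>45); v,u=np.nonzero(m)
    if len(u): print(nm,len(u),P1[m].mean(0),P1[m].min(0),P1[m].max(0))
# housing top (paper) direction
m=(Z1>36)&(Z1<45)&(cv2.cvtColor(c1['image'],cv2.COLOR_BGR2GRAY)>130);m[:,:220]=0;m[:,310:]=0;m[210:]=0
v,u=np.nonzero(m);print('top z',np.median(Z1[m]));Q=np.array([ray(c1,x,y,42)[:2] for x,y in zip(u,v)],np.float32);rc=cv2.minAreaRect(Q);print(rc,cv2.boxPoints(rc))
E
python3 m2.py
```

```text
blade px [ 227  100   38   91 1538] z 29.425944248770662
((512.0912475585938, 152.7323760986328), (103.37813568115234, 19.805130004882812), 76.63687133789062) [[490.5103  104.73149]
 [509.77924 100.1541 ]
 [533.6722  200.73326]
 [514.40326 205.31065]]
peg 54 248.72222222222223 123.48148148148148 [518.04462274 178.06289724  56.79401012] 58.544049397731385
pointer 65 [553.4002824  328.10289529  63.55764486] [535.81718642 322.92632696  53.02626281] [562.8377109  330.87861951 324.21127492]
rider 183 [520.08530294 281.45354823  51.70371981] [512.61806473 272.66699277  45.34930492] [535.81718642 322.92632696 324.21127492]
top z 42.15380150603988
((542.1458740234375, 279.2913513183594), (136.28717041015625, 49.434349060058594), 76.43273162841797) [[502.1328  218.84761]
 [550.18774 207.25099]
 [582.15894 339.7351 ]
 [534.104   351.33173]]
```

View pics/z2.png

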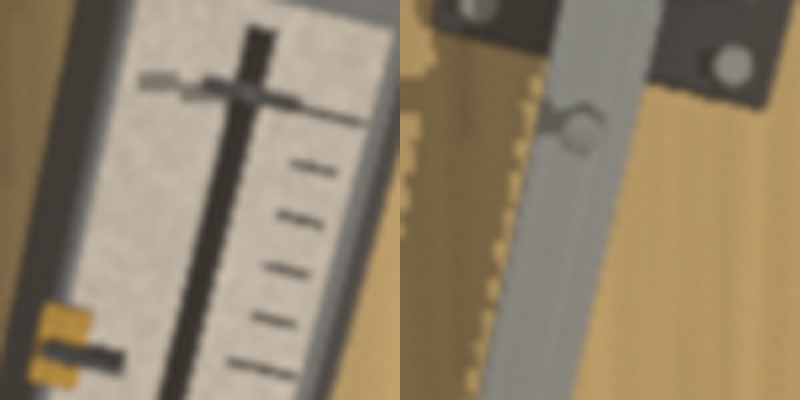

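The left crop shows the pointer fin centre at about (250,93) and the rider fin at about (85,357). The right crop shows the peg top at about (582,130), on the blade's centreline. Next I'll get the pointer-to-rider distance along the gauge axis.

```bash
python3 - <<'E'
from h import *
import pickle
c1=pickle.load(open('c1.pkl','rb')); P=cloud(c1); g=np.array([np.cos(np.radians(76.5)),np.sin(np.radians(76.5))]); n=np.array([-g[1],g[0]])
gray=cv2.cvtColor(c1['image'],cv2.COLOR_BGR2GRAY)
peg=np.array([518.2,178.2])
for nm,(u0,u1,v0,v1) in dict(pointer=(262,292,92,112),rider=(230,258,140,162)).items():
    m=np.zeros(gray.shape,bool); z=P[v0:v1,u0:u1,2]; m[v0:v1,u0:u1]=(z>46)&(z<90)
    v,u=np.nonzero(m); p=P[m]; s=(p[:,:2]-peg)@g; t=(p[:,:2]-peg)@n
    print(nm,len(u),'z pct',np.percentile(p[:,2],[5,25,50,75,95]).round(1),'s',np.percentile(s,[5,25,50,75,95]).round(1),'t',np.percentile(t,[1,50,99]).round(1))
    top=np.percentile(p[:,2],90)
    mm=m&(gray<100); v,u=np.nonzero(mm)
    for zz in (top-3,top):
        q=np.array([ray(c1,a,b,zz)[:2] for a,b in zip(u,v)]); print('  dark@z',round(zz,1),len(u),((q-peg)@g).mean().round(2),np.percentile((q-peg)@g,[5,95]).round(1),np.percentile((q-peg)@n,[2,98]).round(1))
# tight: dark px from crop coords
for nm,(x,y) in dict(ptr=(250,93),rider=(85,357),t0=(340,116),t5=(262,369)).items():
    u,v=230+x*.1875-.4,85+y*.1875-.4
    print(nm,[(zz,((ray(c1,u,v,zz)[:2]-peg)@g).round(1)) for zz in (42,50,54,58,62)],P[int(round(v)),int(round(u)),2])
E
```

```text
pointer 63 z pct [53.8 54.8 55.4 55.9 56.5] s [152.9 153.5 154.2 155.  155.7] t [-8.4  0.3  9. ]
  dark@z 53.2 44 154.03 [153.1 155.4] [-8.2  8.7]
  dark@z 56.2 44 153.93 [153.  155.2] [-7.9  8.8]
rider 179 z pct [46.8 47.5 48.4 54.8 56.6] s [ 93.4  98.3 101.2 103.4 107.2] t [11.6 22.9 28.9]
  dark@z 53.2 64 100.1 [ 98.  101.9] [12.6 28.1]
  dark@z 56.2 64 100.6 [ 98.5 102.4] [12.6 28. ]
ptr [(42, np.float64(154.5)), (50, np.float64(154.2)), (54, np.float64(154.1)), (58, np.float64(153.9)), (62, np.float64(153.8))] 56.30972545812233
rider [(42, np.float64(97.9)), (50, np.float64(99.2)), (54, np.float64(99.9)), (58, np.float64(100.6)), (62, np.float64(101.2))] 55.88823840985151
t0 [(42, np.float64(154.4)), (50, np.float64(154.2)), (54, np.float64(154.0)), (58, np.float64(153.9)), (62, np.float64(153.7))] 42.73093047711865
t5 [(42, np.float64(103.9)), (50, np.float64(105.0)), (54, np.float64(105.6)), (58, np.float64(106.2)), (62, np.float64(106.8))] 43.54852045461803
```

Pointer to rider is about 53.7 mm (the scale ticks check to within 0.5 mm), gauge yaw is 76.5° and the peg is at (518.2,178.2). Now to the bar for a close look.

Emit:
arm_command(rows=[16,-52,0,0,50,16,-52,0,0,50,16,-52,0,0,50,16,-52,0,-2,50,16,-52,0,-2,50])

```text
clock: 2.38
eef_pos: [606.7, -150.9, 156.4]
eef_rot: [3.141, -0.0, 1.501]
wrist_force: [0.3, 0.6, -0.6]
finger_gap: 50.0
```

Emit:
arm_command(rows=[16,-50,0,0,50,16,-40,0,0,50,0,0,0,0,50,0,0,0,0,50])

```text
clock: 2.88
eef_pos: [638.1, -238.9, 156.1]
eef_rot: [-3.141, -0.0, 1.502]
wrist_force: [-0.4, 0.9, 0.1]
finger_gap: 50.1
```

```bash
cat > bar.py <<'E'
from h import *
import pickle,sys
c=grab('wrist'); pickle.dump(c,open('c3.pkl','wb')); s=manip.read_state(); print(s['clock'],s['eef_pos'].round(1),s['eef_rot'].round(4))
P=cloud(c); hsv=cv2.cvtColor(c['image'],cv2.COLOR_BGR2HSV)
m=((hsv[...,1]<60)&(P[...,2]<16)&(P[...,2]>3)&(abs(P[...,0]-638)<40)&(P[...,1]<-120)&(P[...,1]>-290)).astype(np.uint8)
n,l,st,ce=cv2.connectedComponentsWithStats(m);k=1+np.argmax(st[1:,4]);mk=(l==k).astype(np.uint8)
print(st[k],'z',np.median(P[...,2][l==k]))
cn,hi=cv2.findContours(mk,cv2.RETR_CCOMP,cv2.CHAIN_APPROX_NONE)
for q,h in zip(cn,hi[0]):
    if len(q)<6: continue
    Q=np.array([ray(c,a,b,9)[:2] for a,b in q[:,0]],np.float32); rc=cv2.minAreaRect(Q); print('hole' if h[3]>=0 else 'outer',np.round(rc[0],1),np.round(rc[1],1),round(rc[2],2)); print(cv2.boxPoints(rc).round(1).tolist())
cv2.imwrite('pics/w3.png',cv2.resize(c['image'],(640,480),interpolation=cv2.INTER_CUBIC))
E
python3 bar.py
```

```text
2.925 [ 638.1 -238.6  156.4] [-3.1413e+00 -3.0000e-04  1.5024e+00]
[ 246   99   22  100 1834] z 8.370878829142555
outer [ 639.3 -205.1] [118.4  24.8] 85.28
[[622.0999755859375, -263.1000061035156], [646.7999877929688, -265.1000061035156], [656.5, -147.10000610351562], [631.7999877929688, -145.10000610351562]]
hole [ 643.2 -161.1] [24.9 17.6] 81.53
[[632.7000122070312, -172.10000610351562], [650.0999755859375, -174.6999969482422], [653.7000122070312, -150.0], [636.2999877929688, -147.39999389648438]]
```

View pics/w3.png

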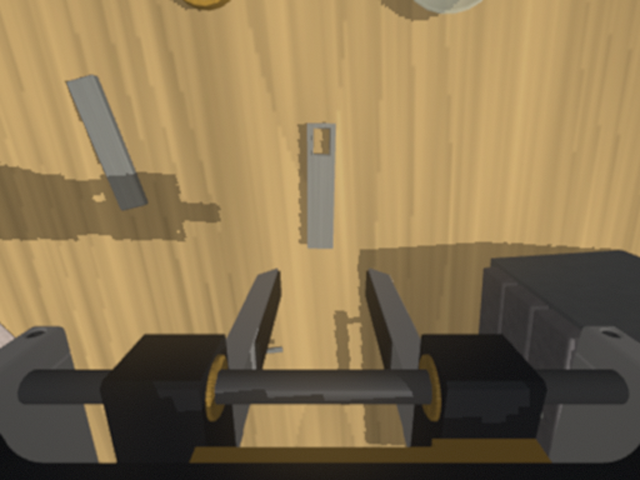

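w3 shows the eyed bar clear, at (320,185) with its eye at (320,140), and the fit agrees with the stated size. A large grey box is on the right, so I'll check clearances there and near the tin.

```bash
python3 - <<'E'
from h import *
import pickle
c3=pickle.load(open('c3.pkl','rb'));c2=pickle.load(open('c2.pkl','rb')); c0=pickle.load(open('c0.pkl','rb'))['side']
for c in (c3,c0):
    P=cloud(c); m=(P[...,2]>60)&(P[...,2]<200)&(P[...,1]<-140)&(P[...,1]>-290)&(P[...,0]>680)
    print(m.sum(), P[m].min(0) if m.any() else '', P[m].max(0) if m.any() else '')
P=cloud(c2); m=(P[...,2]>20)&(P[...,2]<35)&(P[...,0]<485)&(P[...,1]>100)&(P[...,1]<240); print('tin',P[m].min(0),P[m].max(0))
m=(P[...,2]>6)&(P[...,2]<16)&(P[...,0]<600)&(P[...,0]>490)&(P[...,1]<98)&(P[...,1]>0); print('bangle',P[m].min(0),P[m].max(0))
E
```

```text
328 [ 810.18213298 -289.99948905   60.03819255] [ 906.18036597 -289.16317314  146.52809051]
8 [ 817.26722299 -289.90265393  147.03207085] [ 939.98417518 -289.20455121  149.25325056]
tin [362.86151923 129.05451593  20.02650882] [421.2904857  186.65207926  29.56090943]
bangle [5.30953330e+02 6.65752450e-02 6.09356586e+00] [579.31422635  14.71192192  12.45429128]
```

Emit:
arm_command(rows=[1.5,33,-25,-0.8,50,0,0,-45,0,50,0,0,-40,0,50,0,0,-23,0,50,0,0,-10,0,50], newtons=50)

```text
clock: 3.55
eef_pos: [639.2, -205.6, 12.5]
eef_rot: [-3.14, -0.0, 1.488]
wrist_force: [0.1, -0.3, 0.3]
finger_gap: 50.1
```

Emit:
arm_command(rows=[0,0,0,0,40,0,0,0,0,24,0,0,0,0,20,0,0,0,0,20,0,0,0,0,20], newtons=50)

```text
clock: 4.18
eef_pos: [639.9, -207.1, 14.6]
eef_rot: [3.14, 0.0, 1.487]
wrist_force: [-1.7, 1.2, 6.3]
finger_gap: 25.0
```

Emit:
arm_command(rows=[0,0,30,0,20,0,0,50,0,20,-14,40,10,-2,20,-17,50,0,-2,20,-17,50,0,-2,20])

```text
clock: 4.8
eef_pos: [590.8, -65.7, 103.7]
eef_rot: [3.141, -0.0, 1.381]
wrist_force: [1.0, 0.0, -1.5]
finger_gap: 25.2
```

Emit:
arm_command(rows=[-17,50,0,-2,20,-17,50,0,-0.7,20,-17,45,0,0,20,-15,30,0,0,20,0,0,0,0,20])

```text
clock: 5.42
eef_pos: [524.8, 109.6, 103.7]
eef_rot: [3.141, -0.0, 1.338]
wrist_force: [0.2, -1.1, -0.9]
finger_gap: 24.7
```

```bash
cat > eye.py <<'E'
from h import *
import pickle,sys
c=grab('wrist'); pickle.dump(c,open('c4.pkl','wb')); s=manip.read_state(); print(s['clock'],s['eef_pos'].round(1),s['eef_rot'].round(4),s['wrist_force'].round(1))
t=s['eef_pos']; P=cloud(c); hsv=cv2.cvtColor(c['image'],cv2.COLOR_BGR2HSV)
zt=t[2]-4
m=((hsv[...,1]<60)&(abs(P[...,2]-zt)<9)&(abs(P[...,0]-t[0])<50)&(P[...,1]>t[1]+12)&(P[...,1]<t[1]+90)).astype(np.uint8)
n,l,st,ce=cv2.connectedComponentsWithStats(m);k=1+np.argmax(st[1:,4]);mk=(l==k).astype(np.uint8); zt=np.median(P[...,2][l==k])
print(st[k],'ztop',zt)
cn,hi=cv2.findContours(mk,cv2.RETR_CCOMP,cv2.CHAIN_APPROX_NONE)
for q,h in zip(cn,hi[0]):
    if len(q)<8: continue
    Q=np.array([ray(c,a,b,zt)[:2] for a,b in q[:,0]],np.float32); rc=cv2.minAreaRect(Q); print('hole' if h[3]>=0 else 'outer',np.round(rc[0],1),np.round(rc[1],1),round(rc[2],2)); print(cv2.boxPoints(rc).round(1).tolist())
cv2.imwrite('pics/w4.png',cv2.resize(c['image'],(640,480),interpolation=cv2.INTER_CUBIC))
E
python3 eye.py
```

```text
5.475 [525.4 108.5 103.7] [ 3.1412e+00 -1.0000e-04  1.3368e+00] [-0.4 -0.4 -1.3]
[ 239  141   39   77 2014] ztop 97.5362279724109
outer [534.1 144.3] [53.6 25.6] 76.58
[[515.4000244140625, 121.19999694824219], [540.2999877929688, 115.30000305175781], [552.7999877929688, 167.39999389648438], [527.9000244140625, 173.3000030517578]]
hole [536.8 154.9] [22.5 15.7] 76.63
[[526.5999755859375, 145.8000030517578], [541.7999877929688, 142.1999969482422], [547.0999755859375, 164.10000610351562], [531.7999877929688, 167.6999969482422]]
```

View pics/w4.png

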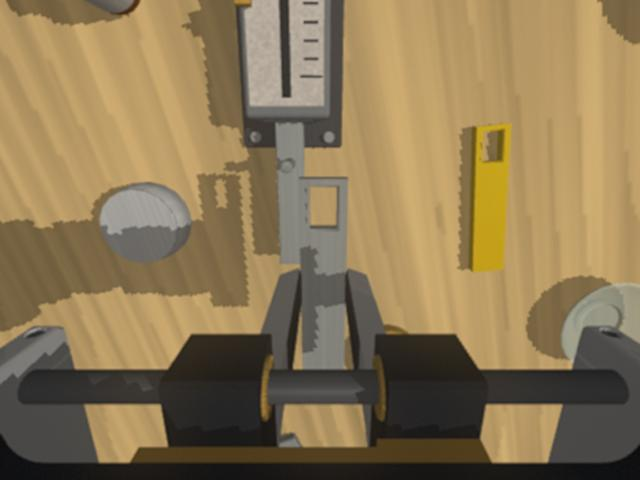

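w4 shows the bar held, with its eye at (323,205) and the peg at (287,165). The eye must shift by about (-18.6,+23.3). I'll move there, go lower, and check again just above the peg.

Emit:
arm_command(rows=[-9.3,11.6,0,0,20,-9.3,11.7,-10,0,20,0,0,-12,0,20,0,0,0,0,20])

```text
clock: 5.98
eef_pos: [506.3, 131.1, 80.1]
eef_rot: [-3.14, 0.001, 1.335]
wrist_force: [0.8, -0.0, -1.2]
finger_gap: 25.2
```

```bash
python3 eye.py; python3 - <<'E'
from h import *
import pickle
c=pickle.load(open('c4.pkl','rb'))
print('peg top px',proj(c,[518.2,178.2,58]))
cv2.imwrite('pics/w5.png',cv2.resize(c['image'][80:230,180:330],(600,600),interpolation=cv2.INTER_CUBIC))
E
```

```text
6.025 [506.8 131.   80.8] [-3.1406e+00  5.0000e-04  1.3350e+00] [ 1.3  0.1 -1.8]
[ 239  141   39   76 1981] ztop 73.87829685714084
outer [515.8 166.1] [52.8 25.6] 76.47
[[497.20001220703125, 143.39999389648438], [522.0999755859375, 137.39999389648438], [534.4000244140625, 188.8000030517578], [509.6000061035156, 194.8000030517578]]
hole [518.4 176.7] [23.3 15.9] 77.22
[[508.0, 167.10000610351562], [523.5, 163.60000610351562], [528.7000122070312, 186.3000030517578], [513.2000122070312, 189.89999389648438]]
peg top px (np.float64(257.4897525891683), np.float64(157.92180386673053))
```

View pics/w5.png

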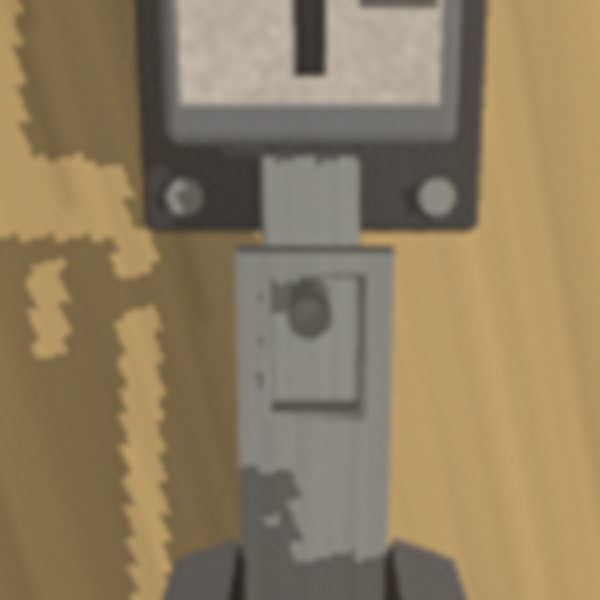

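w5 shows the peg inside the eye at (309,314), matching the projected (310,312). Lowering now.

Emit:
arm_command(rows=[0,0,-12,0,20,0,0,-12,0,20,0,0,-8,0,20,0,0,0,0,20])

```text
clock: 6.52
eef_pos: [506.5, 131.2, 48.7]
eef_rot: [-3.14, 0.001, 1.335]
wrist_force: [0.3, 0.0, -1.2]
finger_gap: 25.0
```

```bash
python3 eye.py; python3 - <<'E'
from h import *
import pickle
c=grab('scene'); pickle.dump(c,open('s1.pkl','wb'))
E
```

```text
6.575 [506.8 131.3  49.2] [-3.1412e+00  2.0000e-04  1.3351e+00] [ 0.3  0.7 -1.6]
[ 214   82   88   38 2195] ztop 41.760002731433985
outer [527.2 215.4] [20.8 55.5] 79.95
[[498.0, 210.0], [552.7000122070312, 200.39999389648438], [556.2999877929688, 220.8000030517578], [501.70001220703125, 230.5]]
```

Emit:
arm_command(rows=[0,0,-2,0,20,-0.7,-2.9,0,0,20,-0.7,-2.9,0,0,20,-0.7,-2.9,0,0,20,0,0,0,0,20])

```text
clock: 7.25
eef_pos: [504.9, 122.7, 47.6]
eef_rot: [3.141, -0.001, 1.335]
wrist_force: [0.9, 3.9, -2.2]
finger_gap: 25.0
```

Emit:
arm_command(rows=[-1.2,-4.9,0,0,20,-1.2,-4.9,0,0,20,-1.2,-4.9,0,0,20,-1.2,-4.9,0,0,20,0,0,0,0,20])

```text
clock: 7.88
eef_pos: [500.2, 103.3, 47.6]
eef_rot: [3.141, -0.001, 1.335]
wrist_force: [0.9, 7.1, -3.1]
finger_gap: 25.2
```

Contact came about where expected: 3.9 N, then 7.1 N, which puts slide travel at about 22 mm. I'll track the pointer in the scene view and the peg in the wrist view.

```bash
cat > track.py <<'E'
from h import *
import pickle,sys
g=np.array([np.cos(np.radians(76.5)),np.sin(np.radians(76.5))]); n=np.array([-g[1],g[0]]); peg=np.array([518.2,178.2])
def fins(c):
    P=cloud(c); d=P[...,:2]-peg; s=d@g; t=d@n; z=P[...,2]
    o=[]
    for tl,th in ((-8,8),(14,32)):
        m=(z>50.5)&(z<60)&(s>60)&(s<165)&(t>tl)&(t<th); o.append((int(m.sum()),np.median(s[m]).round(2) if m.any() else None,s[m].mean().round(2) if m.any() else None))
    return o
def dark(c,zz=55):
    # dark fin pixels ray-cast at fin-top height, profile along s in strips beside the slot
    gray=cv2.cvtColor(c['image'],cv2.COLOR_BGR2GRAY).astype(np.float32)
    S=np.arange(60,165,.25); out={}
    for nm,ts in dict(ptrL=(4,5,6,7),ptrR=(-4,-5,-6,-7),rid=(17,18,19,20)).items():
        pr=0
        for t in ts:
            uv=np.array([proj(c,[*(peg+s*g+t*n),zz]) for s in S],np.float32)
            pr=pr+cv2.remap(gray,uv[:,0].copy(),uv[:,1].copy(),cv2.INTER_LINEAR).ravel()
        pr=pr/len(ts); w=np.clip(np.median(pr)-15-pr,0,None); k=np.argmax(w); lo=max(0,k-16); sl=slice(lo,k+17)
        out[nm]=(round(float((S[sl]*w[sl]).sum()/max(w[sl].sum(),1e-6)),2),round(float(w[k]),0))
    return out
def peg_s(c,zz=58):
    P=cloud(c); z=P[...,2]; s=(P[...,:2]-peg)@g; t=(P[...,:2]-peg)@n
    m=(z>50)&(z<64)&(abs(t)<9)&(s>-80)&(s<15); return int(m.sum()),s[m].mean().round(2) if m.any() else None,t[m].mean().round(2) if m.any() else None
if __name__=='__main__':
    c0=pickle.load(open('c0.pkl','rb'))['scene']; s1=pickle.load(open('s1.pkl','rb')); c2=pickle.load(open('c2.pkl','rb'))
    print('home',fins(c0),fins(s1),dark(s1),'peg c2',peg_s(c2))
    c=grab('scene'); w=grab('wrist'); s=manip.read_state()
    print('now',fins(c),dark(c),'peg',peg_s(w),'clk',s['clock'],s['eef_pos'].round(1),s['wrist_force'].round(1),'tcp s',((s['eef_pos'][:2]-[506.8,131.3])@g).round(2))
    cv2.imwrite('pics/t.png',cv2.resize(c['image'][230:320,285:405],(800,600),interpolation=cv2.INTER_CUBIC)); pickle.dump((c,w),open('t.pkl','wb'))
E
python3 track.py
```

```text
home [(14, np.float64(156.44), np.float64(156.14)), (12, np.float64(102.24), np.float64(101.91))] [(13, np.float64(156.31), np.float64(156.15)), (16, np.float64(102.93), np.float64(102.97))] {'ptrL': (156.04, 107.0), 'ptrR': (157.0, 4.0), 'rid': (101.78, 63.0)} peg c2 (51, np.float64(-0.33), np.float64(0.14))
now [(13, np.float64(134.39), np.float64(134.2)), (11, np.float64(102.81), np.float64(102.7))] {'ptrL': (134.02, 109.0), 'ptrR': (157.41, 4.0), 'rid': (101.82, 64.0)} peg (145, np.float64(-22.58), np.float64(0.21)) clk 7.975 [500.2 103.4  47.6] [ 1.1  6.2 -1.1] tcp s -28.63
```

Travel is 22.0 mm by the pointer and 22.2 mm by the peg, so the measurements agree. About 32 mm remain. I'll approach in decreasing steps.

Emit:
arm_command(rows=[-1.2,-4.9,0,0,20,-1.2,-4.9,0,0,20,-1.1,-4.8,0,0,20,-1.2,-4.9,0,0,20,-0.9,-3.9,0,0,20])

```text
clock: 8.6
eef_pos: [494.7, 80.3, 47.7]
eef_rot: [3.141, -0.002, 1.335]
wrist_force: [2.7, 10.1, -3.0]
finger_gap: 25.1
```

Emit:
arm_command(rows=[-0.7,-2.9,0,0,20,-0.2,-1,0,0,20,0,0,0,0,20])

```text
clock: 8.98
eef_pos: [493.8, 76.5, 47.7]
eef_rot: [3.141, -0.002, 1.335]
wrist_force: [2.2, 10.7, -2.8]
finger_gap: 25.3
```

```bash
python3 track.py
```

```text
home [(14, np.float64(156.44), np.float64(156.14)), (12, np.float64(102.24), np.float64(101.91))] [(13, np.float64(156.31), np.float64(156.15)), (16, np.float64(102.93), np.float64(102.97))] {'ptrL': (156.04, 107.0), 'ptrR': (157.0, 4.0), 'rid': (101.78, 63.0)} peg c2 (51, np.float64(-0.33), np.float64(0.14))
now [(9, np.float64(106.73), np.float64(106.55)), (11, np.float64(102.03), np.float64(102.64))] {'ptrL': (106.45, 117.0), 'ptrR': (107.16, 4.0), 'rid': (101.75, 64.0)} peg (152, np.float64(-49.94), np.float64(0.21)) clk 9.075 [493.8  76.6  47.7] [ 1.8 10.9 -3.1] tcp s -56.21
```

View pics/t.png

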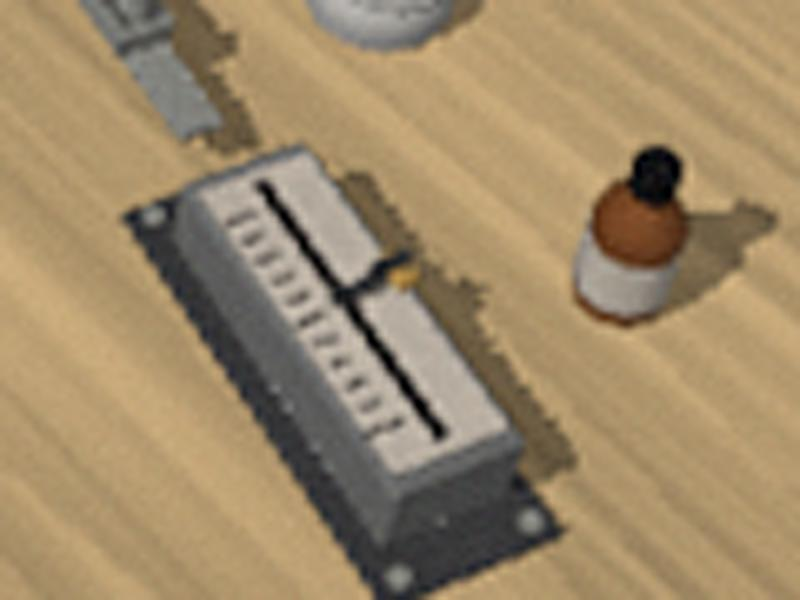

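The crop shows the pointer fin almost in line with the rider at about (375,280), still on the home side. All trackers give 49.6 mm of travel. I'll refine the remainder from the clean far-side top edges of both fins.

```bash
cat > edge.py <<'E'
from h import *
from track import g,n,peg
import pickle,sys
S=np.arange(80,170,.25)
def prof(c,ts,zz):
    gray=cv2.cvtColor(c['image'],cv2.COLOR_BGR2GRAY).astype(np.float32); pr=[]
    for t in ts:
        uv=np.array([proj(c,[*(peg+s*g+t*n),zz]) for s in S],np.float32); pr.append(cv2.remap(gray,uv[:,0].copy(),uv[:,1].copy(),cv2.INTER_LINEAR).ravel())
    return np.mean(pr,0)
def cross(p):
    b=np.median(p); k=np.argmin(p); h=(b+p[k])/2
    lo=k
    while lo>0 and p[lo]<h: lo-=1
    hi=k
    while hi<len(p)-1 and p[hi]<h: hi+=1
    a=S[lo]+.25*(p[lo]-h)/(p[lo]-p[lo+1]); e=S[hi]-.25*(p[hi]-h)/(p[hi]-p[hi-1]); return round(a,2),round(e,2),int(b),int(p[k])
def rep(c,nm):
    for z in (54,56): print(nm,z,'ptr',cross(prof(c,np.arange(4,7.6,.5),z)),'rid',cross(prof(c,np.arange(13.5,17.1,.5),z)))
if __name__=='__main__':
    rep(pickle.load(open('c1.pkl','rb')),'wrist home'); rep(pickle.load(open('s1.pkl','rb')),'scene home'); rep(pickle.load(open('t.pkl','rb'))[0],'scene')
    for i in range(2): rep(grab('scene'),'scene now')
    c=grab('side'); rep(c,'side now'); pickle.dump(c,open('sd.pkl','wb')); s=manip.read_state(); print(s['clock'],((s['eef_pos'][:2]-[506.8,131.3])@g).round(2))
E
python3 edge.py
```

```text
wrist home 54 ptr (np.float64(151.41), np.float64(155.32), 169, 76) rid (np.float64(98.02), np.float64(102.67), 178, 63)
wrist home 56 ptr (np.float64(151.36), np.float64(155.24), 167, 76) rid (np.float64(98.37), np.float64(102.99), 178, 63)
scene home 54 ptr (np.float64(152.48), np.float64(158.82), 172, 45) rid (np.float64(98.25), np.float64(106.08), 167, 32)
scene home 56 ptr (np.float64(153.24), np.float64(159.78), 171, 63) rid (np.float64(99.42), np.float64(106.38), 155, 31)
scene 54 ptr (np.float64(102.71), np.float64(109.97), 173, 40) rid (np.float64(98.25), np.float64(105.96), 167, 32)
scene 56 ptr (np.float64(103.5), np.float64(111.18), 173, 42) rid (np.float64(99.42), np.float64(106.23), 156, 30)
scene now 54 ptr (np.float64(102.61), np.float64(109.95), 173, 40) rid (np.float64(98.23), np.float64(106.01), 168, 34)
scene now 56 ptr (np.float64(103.38), np.float64(111.14), 174, 42) rid (np.float64(99.44), np.float64(106.29), 157, 32)
scene now 54 ptr (np.float64(102.65), np.float64(109.88), 173, 39) rid (np.float64(98.23), np.float64(106.07), 168, 33)
scene now 56 ptr (np.float64(103.43), np.float64(111.11), 173, 42) rid (np.float64(99.39), np.float64(106.38), 157, 32)
side now 54 ptr (np.float64(148.11), np.float64(166.21), 25, 15) rid (np.float64(96.11), np.float64(108.54), 30, 17)
side now 56 ptr (np.float64(145.79), np.float64(163.12), 24, 15) rid (np.float64(93.71), np.float64(106.06), 30, 17)
9.225 -56.24
```

Emit:
arm_command(rows=[-0.3,-1.5,0,0,20,-0.3,-1.2,0,0,20,-0.2,-0.8,0,0,20,0,0,0,0,20])

```text
clock: 9.72
eef_pos: [493.0, 73.1, 47.7]
eef_rot: [3.141, -0.002, 1.335]
wrist_force: [2.7, 10.9, -2.1]
finger_gap: 25.2
```

```bash
python3 track.py | tail -1; python3 edge.py | grep -e 'scene now' -e -
```

```text
now [(13, np.float64(103.96), np.float64(103.48)), (11, np.float64(102.21), np.float64(101.97))] {'ptrL': (103.81, 124.0), 'ptrR': (103.98, 4.0), 'rid': (101.82, 61.0)} peg (149, np.float64(-53.47), np.float64(0.21)) clk 9.825 [493.   73.1  47.7] [ 2.4 10.8 -2.3] tcp s -59.76
scene now 54 ptr (np.float64(99.5), np.float64(107.62), 173, 36) rid (np.float64(98.25), np.float64(106.33), 168, 32)
scene now 56 ptr (np.float64(100.66), np.float64(108.9), 173, 34) rid (np.float64(99.45), np.float64(106.51), 157, 29)
scene now 54 ptr (np.float64(99.51), np.float64(107.59), 173, 37) rid (np.float64(98.25), np.float64(106.31), 168, 33)
scene now 56 ptr (np.float64(100.67), np.float64(108.83), 173, 33) rid (np.float64(99.45), np.float64(106.48), 157, 31)
9.975 -59.75
```

View pics/t.png

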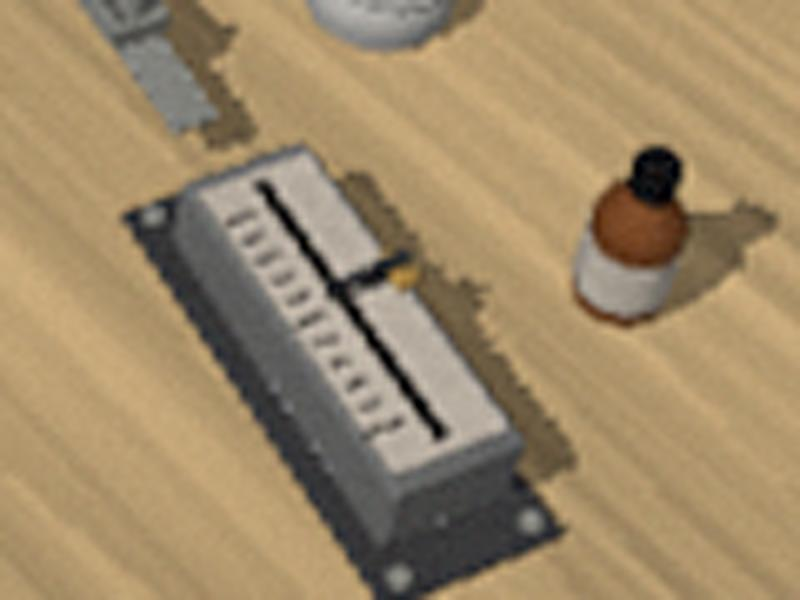

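The fins are now nearly collinear at (370,275). Edges give about 1.2 mm left and the travel count about 0.7 mm, so I'll creep 0.9 mm and hold.

Emit:
arm_command(rows=[-0.1,-0.5,0,0,20,-0.1,-0.4,0,0,20,0,0,0,0,20,0,0,0,0,20,0,0,0,0,20])

```text
clock: 10.6
eef_pos: [492.8, 72.3, 47.7]
eef_rot: [3.141, -0.002, 1.335]
wrist_force: [2.2, 11.9, -2.4]
finger_gap: 25.4
```

```bash
python3 track.py | tail -1; python3 edge.py | grep -e 'scene now' -e -
```

```text
now [(12, np.float64(101.7), np.float64(101.8)), (11, np.float64(102.31), np.float64(101.76))] {'ptrL': (103.34, 130.0), 'ptrR': (103.36, 7.0), 'rid': (101.78, 65.0)} peg (147, np.float64(-54.38), np.float64(0.18)) clk 10.7 [492.8  72.3  47.6] [ 2.9 12.1 -2.8] tcp s -60.66
scene now 54 ptr (np.float64(99.05), np.float64(107.33), 173, 31) rid (np.float64(98.31), np.float64(106.01), 167, 32)
scene now 56 ptr (np.float64(100.28), np.float64(108.77), 173, 28) rid (np.float64(99.53), np.float64(106.37), 156, 31)
scene now 54 ptr (np.float64(99.08), np.float64(107.31), 173, 31) rid (np.float64(98.32), np.float64(106.12), 167, 31)
scene now 56 ptr (np.float64(100.26), np.float64(108.73), 173, 29) rid (np.float64(99.51), np.float64(106.45), 156, 30)
10.85 -60.62
```

By the different measures the pointer is between 0 and 0.75 mm short of the rider. I'll hold here for over 2 s.

Emit:
arm_command(rows=[0,0,0,0,20,0,0,0,0,20,0,0,0,0,20,0,0,0,0,20,0,0,0,0,20])

```text
clock: 11.48
eef_pos: [492.8, 72.3, 47.7]
eef_rot: [3.141, -0.002, 1.335]
wrist_force: [2.5, 10.3, -1.7]
finger_gap: 25.1
```

Emit:
arm_command(rows=[0,0,0,0,20,0,0,0,0,20,0,0,0,0,20,0,0,0,0,20,0,0,0,0,20])

```text
clock: 12.1
eef_pos: [492.8, 72.3, 47.7]
eef_rot: [3.141, -0.002, 1.335]
wrist_force: [2.7, 11.6, -2.9]
finger_gap: 25.2
```

Emit:
arm_command(rows=[0,0,0,0,20,0,0,0,0,20,0,0,0,0,20,0,0,0,0,20,0,0,0,0,20])

```text
clock: 12.72
eef_pos: [492.9, 72.3, 47.7]
eef_rot: [3.141, -0.002, 1.335]
wrist_force: [2.1, 11.5, -2.2]
finger_gap: 25.1
```

Emit:
arm_command(rows=[0,0,0,0,20,0,0,0,0,20,0,0,0,0,20,0,0,0,0,20,0,0,0,0,20])

```text
clock: 13.35
eef_pos: [492.8, 72.3, 47.7]
eef_rot: [3.141, -0.002, 1.335]
wrist_force: [2.3, 11.6, -1.2]
finger_gap: 25.3
```

```bash
python3 track.py | tail -1
```

```text
now [(11, np.float64(102.35), np.float64(102.74)), (10, np.float64(101.78), np.float64(101.66))] {'ptrL': (103.35, 130.0), 'ptrR': (104.19, 4.0), 'rid': (101.83, 61.0)} peg (150, np.float64(-54.31), np.float64(0.18)) clk 13.45 [492.8  72.3  47.6] [ 1.3 10.9 -2.6] tcp s -60.66
```

Held steady for about 3 s. Now easing home slowly.

Emit:
arm_command(rows=[0.4,1.5,0,0,20,0.6,2.4,0,0,20,0.6,2.4,0,0,20,0.6,2.4,0,0,20,0.6,2.4,0,0,20])

```text
clock: 14.08
eef_pos: [495.6, 83.3, 47.6]
eef_rot: [3.141, -0.001, 1.335]
wrist_force: [2.0, 10.4, -3.4]
finger_gap: 25.0
```

Emit:
arm_command(rows=[0.6,2.4,0,0,20,0.6,2.4,0,0,20,0.6,2.5,0,0,20,0.6,2.5,0,0,20,0.6,2.5,0,0,20])

```text
clock: 14.7
eef_pos: [498.5, 95.4, 47.6]
eef_rot: [3.141, -0.001, 1.335]
wrist_force: [0.8, 7.4, -1.7]
finger_gap: 25.2
```

Emit:
arm_command(rows=[0.6,2.4,0,0,20,0.6,2.4,0,0,20,0.6,2.5,0,0,20,0.6,2.5,0,0,20,0.6,2.5,0,0,20])

```text
clock: 15.32
eef_pos: [501.4, 107.6, 47.5]
eef_rot: [3.141, -0.001, 1.335]
wrist_force: [1.5, 6.3, -0.9]
finger_gap: 25.3
```

Emit:
arm_command(rows=[0.6,2.4,0,0,20,0.6,2.4,0,0,20,0.6,2.5,0,0,20,0.5,2.2,0,0,20,0.5,1.9,0,0,20])

```text
clock: 15.95
eef_pos: [504.1, 118.8, 47.5]
eef_rot: [3.142, -0.0, 1.335]
wrist_force: [1.0, 5.2, -2.1]
finger_gap: 25.2
```

Emit:
arm_command(rows=[0.3,1.3,0,0,20,0.3,1.3,0,0,20,0.3,1.2,0,0,20,0.3,1.2,0,0,20,0,0,0,0,20])

```text
clock: 16.58
eef_pos: [505.3, 123.5, 47.4]
eef_rot: [-3.142, -0.0, 1.335]
wrist_force: [0.2, 5.4, -1.5]
finger_gap: 25.4
```

```bash
python3 track.py | tail -1
```

```text
now [(14, np.float64(154.66), np.float64(154.73)), (11, np.float64(102.55), np.float64(102.16))] {'ptrL': (154.36, 110.0), 'ptrR': (156.77, 7.0), 'rid': (101.84, 62.0)} peg (147, np.float64(-1.91), np.float64(0.17)) clk 16.675 [505.3 123.4  47.4] [-0.4  4.7 -2.5] tcp s -8.02
```

About 1.5 mm from home. Finishing slowly past contact, then lowering the bar onto the blade.

Emit:
arm_command(rows=[0.2,0.8,0,0,20,0.2,0.8,0,0,20,0.2,0.8,0,0,20,0.2,1,0,0,20,0.2,0.8,0,0,20])

```text
clock: 17.3
eef_pos: [506.3, 127.5, 47.4]
eef_rot: [-3.142, 0.0, 1.335]
wrist_force: [-0.4, 0.6, -1.9]
finger_gap: 25.0
```

Emit:
arm_command(rows=[0,0,-0.6,0,20,0,0,-0.6,0,20,0,0,0,0,20])

```text
clock: 17.68
eef_pos: [506.2, 127.6, 46.2]
eef_rot: [-3.141, 0.0, 1.335]
wrist_force: [-0.6, 0.1, -1.8]
finger_gap: 24.8
```

```bash
python3 track.py | tail -1
```

```text
now [(13, np.float64(155.91), np.float64(155.8)), (12, np.float64(102.74), np.float64(102.45))] {'ptrL': (156.08, 109.0), 'ptrR': (157.13, 5.0), 'rid': (101.84, 64.0)} peg (150, np.float64(-0.28), np.float64(0.17)) clk 17.775 [506.3 127.6  46.2] [ 0.3 -0.3 -1.9] tcp s -3.74
```

Slide is home (pointer 156.08 against 156.04 initially, peg -0.28 against -0.33). Lowering to rest, then releasing.

Emit:
arm_command(rows=[0,0,-0.5,0,20,0,0,0,0,20])

```text
clock: 18.02
eef_pos: [506.3, 127.6, 45.7]
eef_rot: [-3.142, 0.0, 1.335]
wrist_force: [0.0, -0.1, -1.4]
finger_gap: 24.8
```

Emit:
arm_command(rows=[0,0,-0.4,0,20,0,0,0,0,20])

```text
clock: 18.27
eef_pos: [506.3, 127.6, 45.3]
eef_rot: [-3.142, 0.0, 1.335]
wrist_force: [0.5, -0.9, -1.2]
finger_gap: 24.8
```

Emit:
arm_command(rows=[0,0,-0.3,0,20,0,0,0,0,27,0,0,0,0,30,0,0,0,0,38,0,0,0,0,38])

```text
clock: 18.9
eef_pos: [506.3, 127.6, 45.1]
eef_rot: [3.142, -0.0, 1.335]
wrist_force: [-0.3, 0.6, -0.1]
finger_gap: 38.4
```

Emit:
arm_command(rows=[0,0,0,0,38,0,0,8,0,38,0,0,20,0,38,0,0,45,0,38,0,0,45,0,38])

```text
clock: 19.52
eef_pos: [506.1, 127.6, 164.9]
eef_rot: [3.142, -0.0, 1.335]
wrist_force: [-0.3, 0.9, 0.3]
finger_gap: 38.0
```

Emit:
arm_command(rows=[0,-30,10,0,38,0,-30,0,0,38,0,0,0,0,38])

```text
clock: 19.9
eef_pos: [506.4, 66.4, 173.7]
eef_rot: [3.141, -0.0, 1.333]
wrist_force: [0.2, 0.0, -0.5]
finger_gap: 38.3
```

```bash
python3 track.py | tail -1; python3 - <<'E'
from h import *
import pickle
c,w=pickle.load(open('t.pkl','rb'))
cv2.imwrite('pics/f.png',np.hstack([cv2.resize(c['image'][150:330,180:420],(400,300),interpolation=cv2.INTER_CUBIC),cv2.resize(w['image'][:240,100:420],(400,300),interpolation=cv2.INTER_CUBIC)]))
E
```

```text
now [(14, np.float64(156.57), np.float64(156.1)), (13, np.float64(102.45), np.float64(102.19))] {'ptrL': (156.1, 106.0), 'ptrR': (156.57, 5.0), 'rid': (101.84, 61.0)} peg (54, np.float64(-1.13), np.float64(-0.01)) clk 20.0 [506.3  67.8 173.4] [-0.1 -0.4 -0.7] tcp s -61.85
```

View pics/f.png

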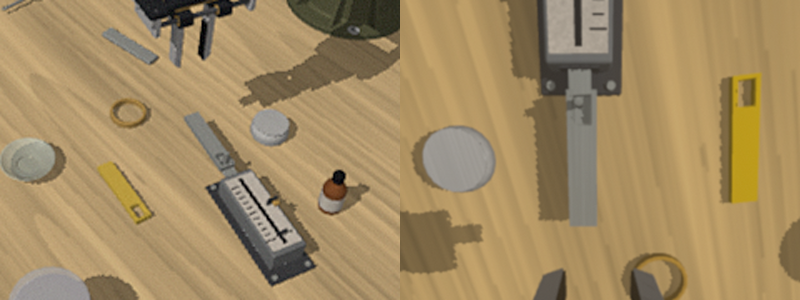

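The picture shows the bar lying flat along the blade with the peg in its eye (right half, (578,102)). The pointer is home, the gripper is clear, and the bystanders look where they were. Handing in.

```bash
python3 -c "
from cell import manip
print(manip.sign_off())"
```

```text
the job is handed in; nothing more can be done
None
```

The job is done and handed in at about 20 s on the robot's clock; I got no verdict back. The bar was hung by its eye on the peg, pulled to the mark, eased home and left lying on the blade with its eye on the peg.

- **Pull:** I stopped at about 54.1 mm of slide travel, with the wrist reading about 12 N. The pointer held steady there for about 3 s.
- **Return:** I eased the slide back at about 20 mm/s or slower, and released the bar only once the slide was home and the spring pull was gone.
- **Pointer against the rider:** The checks did not fully agree. The depth readings had the pointer level to within about 1 mm, the fin edges showed it about 0.7 mm short, and the cruder dark-line centre said 1.5 mm short. From these I put the error at roughly 0.5 mm, with no clear sign of overshoot.
- **After release:** The pointer read 156.1 mm against 156.0 mm before the pull. The last picture shows the bar flat on the blade with the peg in its eye. The bystanders in view look unmoved; I judged them by eye only, and the screwdriver is out of that view.
- **Peg reading:** The last wrist view put the peg 1.1 mm off, against 0.3 mm just before release. I took this as an effect of the different view angle, because the pointer showed no movement.

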